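Seat a mould on the shake-out deck and hold the dead-man paddle

ROBOT

A 6-joint arm with a two-finger parallel gripper is mounted at the origin on the work surface. World frame = base frame: x ahead of the robot, y to its left, z up, the work surface at z = 0. Lengths are in m, angles in rad, forces in N, time in s.
With the tool pointing down it reaches from about 0.4 to 0.825 m from the base axis. Payload 7 kg.
Tool frame: the origin (TCP) lies midway between the tips of the shut fingers; the grasp point (between the pads) lies 19 mm behind it; z points along the fingers, y is the line along which they close (so a half turn about z gives the same grasp; the last joint's range is limited). The gripper opens to 88 mm and grips with 3 to 60 N. Pads are 19 mm wide; open, the fingers measure 130 mm over their backs; the gripper's body (78 mm by 193 mm) begins 47 mm behind the grasp point.
Start: joints at [-0.955, 0.359, 0.012, 0, -1.224, -0.288], TCP at [0.217, -0.639, 0.227] pointing down, gripper open.
Joint ranges: [-3.07, 3.07], [-1.43, 2.12], [-1.02, 1.25], [-3.03, 1.67], [-3.05, -0], [-3.03, 3.03]. Speed limits (rad/s): [2.39, 2.39, 3.01, 3.14, 3.14, 3.14].

INTERFACE

Orientations are given as [roll, pitch, yaw] about the fixed x, y, z axes, in that order (R = Rz(yaw) Ry(pitch) Rx(roll)).
In Python, from station import arm, grab_frame, camera_params, spot_in gives the robot as it stands.
- The arm moves only by the shell command python3 -m jog 'ROWS' [FORCE]. ROWS is JSON, a list that holds one entry, the list of rows, each a list of 7 numbers: the shift along the tool's x, y, z in mm, then the turn, a rotation vector about the tool's x, y, z in rad, then the finger opening in mm, from 0 to 87.6. In form: [[[x, y, z, wx, wy, wz, fingers], ...]]. A call has 1 to 20 rows; each row is the pose to reach, as a shift and turn from the pose commanded when the call began, along the tool's axes at that moment; what a row does not reach only later rows make up. A row lasts 1/8 s, in which the tool goes at most 62.5 mm and 10.7 degrees, less where a joint would pass 70% of its speed; a pose out of reach is approached as far as the arm can. A call with a gripper value outside its range is refused whole. The fingers move at their own pace and stop on an object; FORCE is the grip in N (left out, the last holds). Time passes only in rows, so rows that repeat a pose let the fingers close. It gives the time, the measured TCP pose, the force, the opening and the grip force at its end, in the units of the state.
- arm.get_state(): the state, without advancing time (a new reading comes with each control period).
- grab_frame(name): name is "scene" or "top" or "wrist"; returns (picture, depth): 420x560x3 uint8, blue, green, red; 420x560 float32, m along the optical axis (not along the pixel's ray), 0 where there is no reading.
- camera_params(name): a dict with "mtx" (3x3 intrinsics, pixels), "R" (3x3) and "t" (3): a world point X has camera coordinates R X + t. Camera axes: x right, y down, z forward; pixel columns grow to the right and rows downward; lengths in m; the calibration is good to about 2 mm. A picture is of the moment at which its call begins: read the wrist's pose just before it. camera_params takes no time and is no camera call; for the wrist camera it gives the pose at the moment of the call.
- arm.job_done(): hands the job in; it is judged then, once.
Trained networks look in the newest picture that a camera, given by its name, has taken for a name from the list of things; names that differ only in an ending like _2 or _b are one class to them, and where a whole thing is asked for, a point or a joint stands for the part that bears it (a point fixed in the world has none). Each returns a list of dicts, best first, with "confidence" (0 to 1); they miss things now and then, are a little off and sometimes report something else, mostly with a low value. They report only what shows in the picture. A call takes as long as a camera call. They do not tell look-alikes from the thing itself.
- spot_in(query, camera): "uv" ([column, row] in pixels, amid what is visible of it).
The state is a dict: "t": time; "q": joint angles; "qd": joint speeds; "joint_efforts": joint torques, N m; "eef_pos": TCP position; "ee_rot": TCP orientation; "force": force on the tool from outside, world axes, zero at the start; "moment": the same for the moment, N m; "width": finger opening in m; "gripper_force": force on a finger pad.
Only numpy, scipy, OpenCV 4.12 (cv2) and the standard library are available. Lean on these libraries where they do the work, as an engineer would, in place of code of your own. Each camera call takes 0.05 s, during which the arm holds its last target. There are 200 camera calls.

TASK

Set the white mould box on the shake-out deck, in the channel between the two low rails, slide it along until it butts against the green stop block, and let go of it there. Only then press the red dead-man paddle down until its pointer stands in the green band of the gauge, never down to its bottom stop, and keep it pressed there: the job ends with you still holding the paddle in the green band. Keep the mould upright and do not shift the yellow mould box, the plaster cone, the bar clamp or the chipboard offcut.

Things in the scene. Friction and masses are not known exactly. Their poses are not given: they have to be found in the camera images.
- mould_mid (a point): The mould to load: a box with white walls, a thin brown chipboard line across each end's rim and pale plaster inside, 100 (its x) x 56 (its y) x 60 mm high, about 0.45 kg (varies), solid to the touch, loose on the table. The point is its centre, 30 mm above its underside; x runs along its length, z up. Both ends are alike.
- deck: Shake-out deck, fixed, placed and turned anew each time: blue body, aluminium top plate 280 (x) x 170 (y) mm, upper face 45 mm above the table. Origin on the table under its centre, z up. Two dark rails along x, inner faces at y = +-32 mm, each 10 mm thick, 270 mm long, standing 8 mm above the plate: a 64 mm wide channel centred on y = 0.
- stop_face (a point): Green stop block in the channel, 30 (x) x 62 x 30 mm high, black knob on top to 40 mm; fixed, its face 50 to 90 mm from the deck's centre towards +x, anew each time. The point: foot of its contact face, on the channel's centre line, at plate height; axes as the deck's, x pointing into the block. The seated mould's centre is 50 mm to the -x side and 30 mm above.
- paddle_pad (a point): Middle of the upper face of the red paddle (80 mm along its x, 36 mm along y): press here. A lever hinged 125 mm to its +x side, hinge axis 95 mm above the table. Released, the face is level, 104 mm above the table. Green band: this point 15 to 25 mm lower than released (middle 20); bottom stop 37 mm lower. The spring resists with 2 N at first, 5 to 6 N in the band.
- station: Grey foot of the paddle, fixed, placed and turned anew each time: 250 (x) x 100 (y) x 30 mm high; origin on the table, near its centre; x as the paddle's. Gauge plate (white, green band, red downwards) upright at x = -108 mm, y = 24 to 50 mm, up to 108 mm above the table; the black pointer at the paddle's free end moves over its +x face.
- paddle (a joint): Angle of the red paddle in rad: 0 released (it springs back there), growing as it is pressed down; green band 0.12 to 0.20, bottom stop 0.30.
- spare_mid (a point): Bystander: a mould box of the same size but with yellow walls; its centre.
- offcut_mid (a point): Bystander: square white-faced chipboard offcut, 90 x 90 x 16 mm; its centre.
- clamp_mid (a point): Bystander: bar clamp with a red handle lying flat, 330 mm long; middle of its steel bar.
- cone_mid (a point): Bystander: plaster cone on a yellow board of 110 x 70 mm, 110 mm high in all; point half-way up.
Things that resemble listed ones, but are neither listed nor needed, are in the scene too. What is shaped like the part that bears mould_mid but orange or turquoise is not meant.

How it is judged:
By the outcome, as a careful person would: the job done as asked, in the order asked, and still so for the second after the job is handed in, while the arm keeps its last pose, push and grip.
It also fails if it takes over 61 s, if anything falls off the work surface, if the arm or the gripper's body presses on something with over 40 N, if the wrist force passes 120 N, or if a joint passes its speed limit or range.

## Working session

There is one attempt and no reset: what is moved stays moved. The work goes in short steps, Python scripts to look and compute and a shell command to move; the robot and the scene stay as the last step left them, time stands still between calls to the robot, and variables do not carry over. Pictures are saved under pics/ and viewed, at most 10 in all, crops included, and the job is handed in when it is done.

```bash
mkdir -p pics; ls
python3 - <<'E'
from station import arm, grab_frame, camera_params, spot_in
import cv2,numpy as np
for n in("scene","top"):
    im,d=grab_frame(n); cv2.imwrite(f"pics/{n}0.png",im); np.save(f"pics/{n}0.npy",d)
    for q in("mould_mid","deck","stop_face","paddle_pad","station"):
        print(n,q,[(np.round(r["uv"]).tolist(),round(r["confidence"],2)) for r in spot_in(q,n)])
    p=camera_params(n);print(p)
s=arm.get_state();print(s)
E
```

```text
pics
scene mould_mid [([279.0, 210.0], 0.89), ([287.0, 180.0], 0.7), ([330.0, 216.0], 0.67)]
scene deck [([330.0, 278.0], 0.72)]
scene stop_face [([295.0, 284.0], 0.6)]
scene paddle_pad [([218.0, 156.0], 0.65)]
scene station [([209.0, 176.0], 0.68), ([384.0, 358.0], 0.66)]
{'mtx': array([[515.15704743,   0.        , 283.34957108],
       [  0.        , 515.15704743, 215.33027785],
       [  0.        ,   0.        ,   1.        ]]), 'R': array([[-0.80984828,  0.58654667, -0.01042897],
       [ 0.39851883,  0.53701751, -0.7435018 ],
       [-0.43049797, -0.6062798 , -0.6686526 ]]), 't': array([ 0.42577053, -0.155655  ,  1.72895939])}
top mould_mid [([267.0, 253.0], 0.91), ([324.0, 250.0], 0.87), ([298.0, 221.0], 0.69)]
top deck [([209.0, 208.0], 0.75), ([137.0, 250.0], 0.29)]
top stop_face [([211.0, 177.0], 0.56), ([374.0, 198.0], 0.3)]
top paddle_pad [([378.0, 199.0], 0.73), ([371.0, 201.0], 0.65)]
top station [([371.0, 200.0], 0.74)]
{'mtx': array([[495.99662972,   0.        , 271.11354426],
       [  0.        , 495.99662972, 211.47454175],
       [  0.        ,   0.        ,   1. 
[... 198 characters left out ...]
 1.68071663])}
{'t': 0.6, 'q': array([-9.54887750e-01,  3.58579248e-01,  1.18864818e-02, -4.73902455e-05,
       -1.22413370e+00, -2.88106973e-01]), 'qd': array([-5.24192396e-05,  7.03753962e-04,  7.43856685e-04,  8.79310803e-06,
        1.09185324e-03, -5.79651122e-04]), 'joint_efforts': array([ 8.75848364e-04, -5.81989825e+01,  2.93179911e+01,  6.99968264e+00,
        1.23969815e-02,  1.03310487e-05]), 'eef_pos': array([ 0.21730452, -0.63901243,  0.22656023]), 'ee_rot': array([ 3.14155109e+00,  3.41690853e-05, -2.81380715e+00]), 'force': array([-0.28849944, -0.67199817, -0.12400082]), 'moment': array([0.05331679, 0.01745933, 0.04111809]), 'gripper_force': 0.0, 'width': 0.08760885863893812}
```

Run:
```python
import cv2
im=cv2.imread("pics/top0.png"); c=im[110:330,90:450]; cv2.imwrite("pics/topc.png",cv2.resize(c,(792,484),interpolation=cv2.INTER_CUBIC))
im=cv2.imread("pics/scene0.png"); cv2.imwrite("pics/scenec.png",cv2.resize(im,(800,600),interpolation=cv2.INTER_CUBIC))
```

```text
(no output)
```

View pics/topc.png

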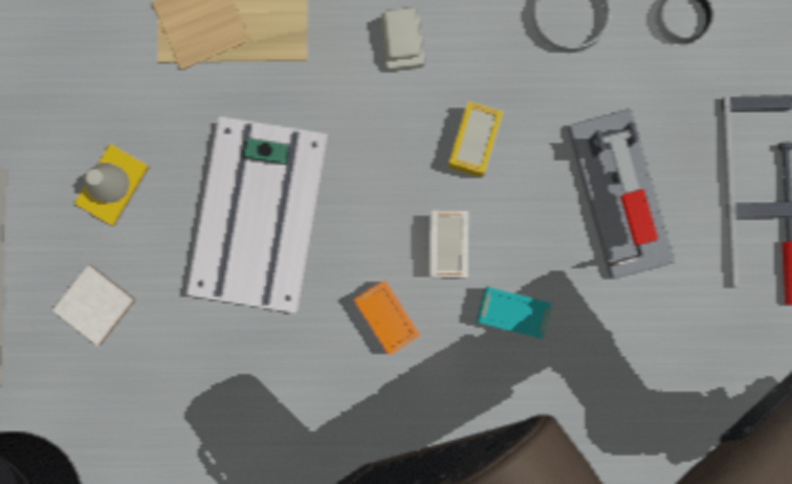

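View pics/scenec.png

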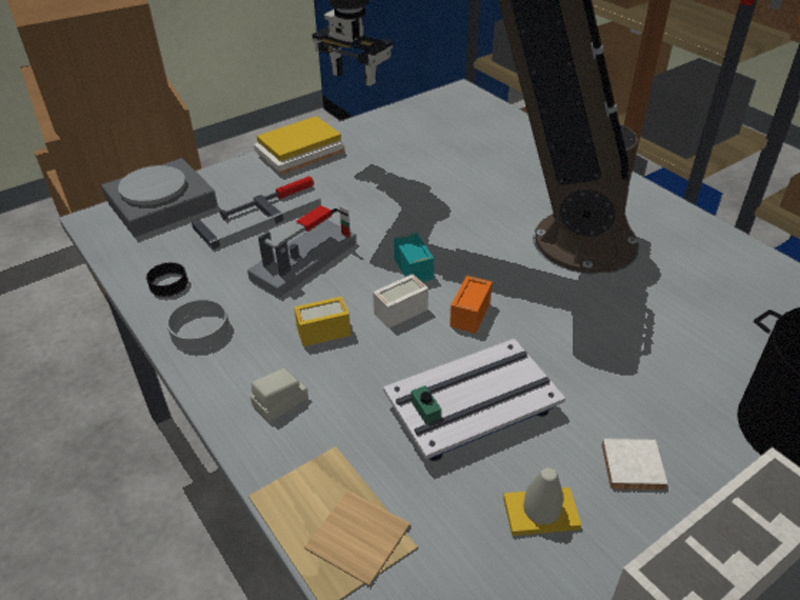

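The top crop shows the white box with thin brown end lines at full-image pixel (294,220). The deck is around (207,207) with its green stop at the far end (211,178), and the paddle station is around (371,200) with the red pad at (380,208).

Candidates for the mould are white (294,220), yellow (306,173), orange (265,254), turquoise (324,252) and a cream rounded block (273,128). Only the white one fits: white walls, brown rim lines and pale plaster inside. I'll confirm it in an enlarged crop while measuring.

```bash
cat > h.py <<'E'
import cv2,numpy as np
from station import arm, grab_frame, camera_params, spot_in
def cloud(d,p):
    v,u=np.mgrid[:d.shape[0],:d.shape[1]].astype(float); K=p["mtx"]
    c=np.stack([(u-K[0,2])/K[0,0]*d,(v-K[1,2])/K[1,1]*d,d],-1)
    return (c-p["t"])@p["R"]
def ray(uv,z,p):
    K=p["mtx"];r=p["R"].T@np.linalg.solve(K,[uv[0],uv[1],1.]);o=-p["R"].T@p["t"]
    return o+r*(z-o[2])/r[2]
def rect(xy):
    c,s,a=cv2.minAreaRect((xy*1000).astype(np.float32))
    if s[0]<s[1]: a+=90;s=s[::-1]
    return np.round(c,1).tolist(),np.round(s,1).tolist(),round((a+90)%180-90,1)
E
python3 - <<'E'
from h import *
im=cv2.imread("pics/top0.png");d=np.load("pics/top0.npy");p=camera_params("top");P=cloud(d,p)
print("table z",np.median(P[230:260,225:250,2]))
def seg(name,u0,u1,v0,v1,z0,z1,f=None):
    Q=P[v0:v1,u0:u1];m=(Q[...,2]>z0)&(Q[...,2]<z1)&(d[v0:v1,u0:u1]>0)
    if f is not None: m&=f(im[v0:v1,u0:u1].astype(int))
    n,l,st,_=cv2.connectedComponentsWithStats(m.astype(np.uint8)); k=1+st[1:,4].argmax()
    X=Q[l==k]; print(name,len(X),rect(X[:,:2]),"z",np.percentile(X[:,2],[5,50,95]).round(4),"mean",X.mean(0).round(4))
seg("mould",278,310,200,242,.045,.075)
seg("spare",288,322,150,195,.045,.075)
seg("turq",300,345,235,267,.045,.075)
seg("orange",245,285,235,275,.045,.075)
seg("deck",170,245,155,257,.035,.085)
g=lambda i:(i[...,1]>i[...,2]+25)&(i[...,1]>i[...,0])
seg("green",195,228,165,190,.055,.1,g)
r=lambda i:(i[...,2]>i[...,1]+70)
seg("pad",365,395,190,225,.08,.13,r)
seg("station",340,400,155,240,.015,.04)
seg("cone board",120,160,170,215,.005,.15)
c=im[195:245,265:325]; cv2.imwrite("pics/mouldc.png",cv2.resize(c,(600,500),interpolation=cv2.INTER_CUBIC))
E
```

```text
table z 0.00031932932280642117
mould 508 ([491.7, -59.6], [98.2, 54.2], -0.7) z [0.051  0.0577 0.0657] mean [ 0.4915 -0.0595  0.058 ]
spare 498 ([654.8, -103.9], [101.6, 55.8], -17.5) z [0.0502 0.0577 0.0652] mean [ 0.6544 -0.1038  0.0577]
turq 507 ([386.6, -158.3], [99.6, 55.7], 75.5) z [0.0506 0.0576 0.0648] mean [ 0.3863 -0.1583  0.0576]
orange 505 ([380.9, 34.9], [99.8, 56.0], 32.4) z [0.0505 0.0575 0.0644] mean [0.3807 0.0348 0.0575]
deck 4099 ([541.6, 234.2], [280.0, 172.4], -10.0) z [0.0391 0.0458 0.0583] mean [0.5398 0.2331 0.0471]
green 125 ([634.9, 217.4], [62.4, 29.0], 78.4) z [0.0692 0.0745 0.0824] mean [0.6342 0.2157 0.0749]
pad 257 ([526.2, -340.2], [78.2, 35.6], 14.2) z [0.097  0.1038 0.1098] mean [ 0.5258 -0.3397  0.1037]
station 1504 ([569.8, -329.9], [250.1, 102.3], 14.5) z [0.0225 0.0292 0.0359] mean [ 0.5637 -0.324   0.0292]
cone board 686 ([596.3, 469.9], [117.3, 83.6], -31.0) z [0.0079 0.018  0.1082] mean [0.5902 0.4617 0.0389]
```

View pics/mouldc.png

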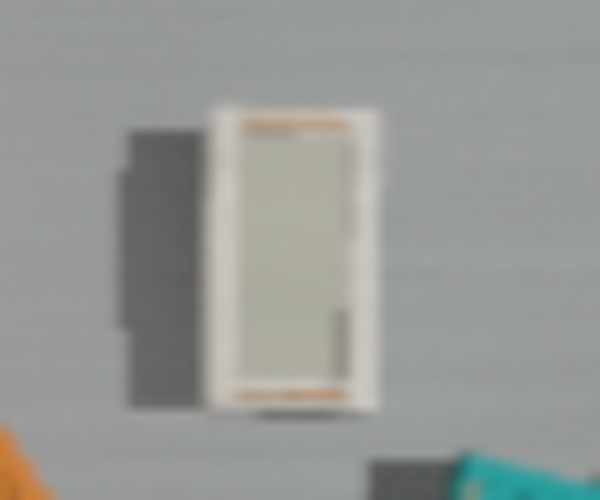

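The crop confirms it: white walls, brown lines at both ends, upright. Moving above the mould.

```bash
cat >> h.py <<'E'
from scipy.spatial.transform import Rotation as Ro
def to(x,y,z,yaw):
    s=arm.get_state();A=Ro.from_euler("xyz",s["ee_rot"]);B=Ro.from_euler("xyz",[np.pi,0,yaw])
    print("tool shift mm",(A.inv().apply(np.array([x,y,z])-s["eef_pos"])*1000).round(1),"rotvec",(A.inv()*B).as_rotvec().round(4))
E
python3 -c "
from h import *
to(.4915,-.0595,.227,-np.pi-.01)"
python3 -m jog '[[[-20,20,0,0,0,0.01,87],[-55,57,0,0,0,0.04,87],[-95,98,0,0,0,0.07,87],[-135,139,0,0,0,0.10,87],[-175,180,0,0,0,0.13,87],[-215,222,0,0,0,0.16,87],[-255,263,0,0,0,0.19,87],[-295,304,0,0,0,0.22,87],[-335,345,0,0,0,0.25,87],[-375,387,0,0,0,0.28,87],[-410,423,0,0,0,0.31,87],[-435,449,0,0,0,0.33,87],[-446,460,0,0,0,0.337,87],[-446,460,0,0,0,0.337,87],[-446,460,0,0,0,0.337,87]]]' 30
python3 - <<'E'
from h import *
to(.4915,-.0595,.022,-np.pi-.01)
p=camera_params("wrist");im,d=grab_frame("wrist");cv2.imwrite("pics/w1.png",im)
P=cloud(d,p);m=((P[...,2]>.05)&(P[...,2]<.07)&(d>0)&(np.linalg.norm(P[...,:2]-[.4915,-.0595],axis=-1)<.08)).astype(np.uint8)
X=P[m>0];print(len(X),rect(X[:,:2]),X[:,2].mean(), np.argwhere(m).min(0),np.argwhere(m).max(0))
E
```

```text
tool shift mm [-4.462e+02  4.604e+02 -4.000e-01] rotvec [0.     0.     0.3378]
t: 2.48
eef_pos: [0.491, -0.0606, 0.2265]
ee_rot: [-3.142, -0.0, 3.132]
force: [-0.4, -0.7, -1.3]
width: 0.0869
gripper_force: 0.0
tool shift mm [ -0.5   1.2 204.5] rotvec [-0.0001 -0.0002  0.0005]
6381 ([492.4, -60.6], [100.6, 55.9], -1.5) 0.05752225601327293 [136 249] [242 310]
```

```bash
python3 -m jog '[[[0,0,15,0,0,0.01,87],[-1,0,45,0,0,0.012,87],[-1,0,80,0,0,0.012,87],[-1,0,115,0,0,0.012,87],[-1,0,150,0,0,0.012,87],[-1,0,175,0,0,0.012,87],[-1,0,193,0,0,0.012,87],[-1,0,203,0,0,0.012,87],[-1,0,204,0,0,0.012,87],[-1,0,204,0,0,0.012,70],[-1,0,204,0,0,0.012,60],[-1,0,204,0,0,0.012,50],[-1,0,204,0,0,0.012,45],[-1,0,204,0,0,0.012,45],[-1,0,204,0,0,0.012,45],[-1,0,204,0,0,0.012,45]]]' 30
python3 -c "
from h import *
s=arm.get_state();print(s['eef_pos'],s['ee_rot'],s['width'],s['gripper_force'])"
```

```text
t: 4.53
eef_pos: [0.4927, -0.0598, 0.0229]
ee_rot: [3.141, 0.001, 3.121]
force: [-0.9, 1.1, 6.5]
width: 0.056
gripper_force: 30.0
[ 0.49267067 -0.05981235  0.02291495] [3.14142627e+00 5.29521394e-04 3.12051435e+00] 0.056020700296844424 29.992891252040863
```

```bash
python3 -c "
from h import *
to(.531,.236,.16,-np.pi-.1745)"
python3 -m jog '[[[0,0,-5,0,0,0,45],[0,0,-20,0,0,0,45],[0,0,-45,0,0,0,45],[0,0,-75,0,0,0,45],[0,0,-105,0,0,0,45],[0,0,-125,0,0,0,45],[0,0,-132,0,0,0,45],[0,0,-132,0,0,0,45]]]' 30
python3 -c "
from h import *
to(.531,.236,.16,-np.pi-.1745)"
```

```text
tool shift mm [ -32.2  296.6 -137. ] rotvec [0.0002 0.0005 0.1534]
t: 5.52
eef_pos: [0.492, -0.0599, 0.1541]
ee_rot: [3.141, -0.001, 3.12]
force: [-0.1, -0.4, -5.0]
width: 0.0558
gripper_force: 30.0
tool shift mm [-32.7 296.7  -5.9] rotvec [ 0.0002 -0.0007  0.1529]
```

```bash
python3 -m jog '[[[-1,10,-1,0,0,0.005,45],[-4,35,-2,0,0,0.02,45],[-8,70,-4,0,0,0.036,45],[-12,110,-6,0,0,0.057,45],[-16,150,-6,0,0,0.077,45],[-21,190,-6,0,0,0.098,45],[-25,230,-6,0,0,0.119,45],[-29,262,-6,0,0,0.135,45],[-32,285,-6,0,0,0.147,45],[-33,297,-6,0,0,0.153,45],[-33,297,-6,0,0,0.153,45],[-33,297,-6,0,0,0.153,45]]]' 30
python3 - <<'E'
from h import *
p=camera_params("wrist");im,d=grab_frame("wrist");cv2.imwrite("pics/w2.png",im);np.save("pics/w2.npy",d)
np.savez("pics/w2p.npz",**p)
P=cloud(d,p)
m=(d>0)&(P[...,2]>.035)&(P[...,2]<.049)
c=np.array([.5405,.2335]);a=np.radians(-10);x=np.array([np.cos(a),np.sin(a)]);y=np.array([-x[1],x[0]])
L=np.stack([(P[...,:2]-c)@x,(P[...,:2]-c)@y],-1)*1000
g=im.astype(int).sum(-1)/3
rail=(d>0)&(P[...,2]>.040)&(P[...,2]<.062)&(g<90)
for sgn in(-1,1):
    r=rail&(abs(L[...,1]-sgn*37)<12)&(abs(L[...,0])<130); q=L[r]; 
    if len(q)>20: print("rail",sgn,len(q),np.polyfit(q[:,0],q[:,1],1).round(4),np.percentile(q[:,1],[2,98]).round(1),np.percentile(q[:,0],[2,98]).round(1), np.median(P[r][:,2]))
b=im.astype(int);gr=(b[...,1]>b[...,2]+25)&(b[...,1]>b[...,0])&(d>0)&(P[...,2]>.07)&(P[...,2]<.08);print("green",gr.sum())
if gr.sum()>50: q=L[gr];print(np.percentile(q,[2,98],axis=0).round(1),np.median(P[gr][:,2]))
Q=P[m];print("plate z",np.median(Q[:,2]))
E
```

```text
t: 7.02
eef_pos: [0.5313, 0.2356, 0.1601]
ee_rot: [-3.141, -0.001, 2.967]
force: [-0.3, -0.7, -4.8]
width: 0.0557
gripper_force: 30.0
rail -1 318 [ 2.05000e-02 -3.29294e+01] [-41.4 -32.3] [-129.2  -56. ] 0.052360416619830055
rail 1 559 [ 0.0515 39.1485] [31.5 41.1] [-127.2  -53.4] 0.052622040327783934
green 0
plate z 0.04476575787082822
```

View pics/w2.png

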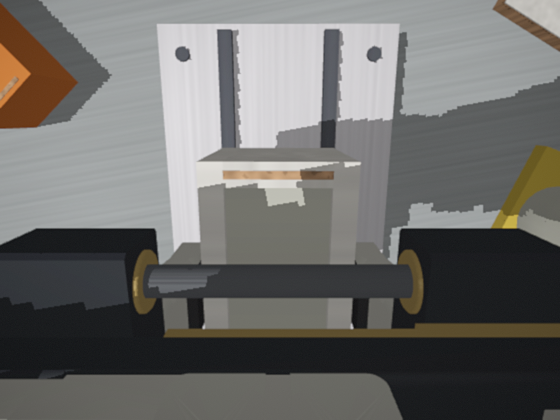

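The wrist view shows the mould held level over the channel. The rails run at columns about 227 and 331, symmetric about the mould (198–360). Next I'll refine the channel's yaw and offset.

Run:
```python
from h import *
im=cv2.imread("pics/w2.png");d=np.load("pics/w2.npy");p=np.load("pics/w2p.npz");P=cloud(d,p)
c=np.array([.5405,.2335]);a=np.radians(-10);x=np.array([np.cos(a),np.sin(a)]);y=np.array([-x[1],x[0]])
L=np.stack([(P[...,:2]-c)@x,(P[...,:2]-c)@y],-1)*1000
g=im.astype(int).mean(-1); b=im.astype(int)
rows=range(35,140,10)
out=[]
for v in rows:
    A=[]
    for lo,hi in((210,245),(315,345)):
        u=np.arange(lo,hi)[(g[v,lo:hi]<85)]
        e=[ray((uu,v),.053,p)[:2] for uu in (u.min(),u.max()+1)] if len(u) else [np.nan*c]*2
        A+=[(np.array(e)-c)@x*1000,(np.array(e)-c)@y*1000]
    out.append(A);print(v,[np.round(q,1).tolist() for q in A])
s=arm.get_state();q=s["eef_pos"][:2]-c;print("tcp local",q@x*1000,q@y*1000,np.degrees(s["ee_rot"]))
m=(d>0)&(P[...,2]>.15)&(P[...,2]<.21)&(L[...,1]>-40)&(L[...,1]<40)&(L[...,0]<-20)&(L[...,0]>-80)
print("mould rim",np.percentile(L[m],[1,99],axis=0).round(1),np.percentile(P[m][:,2],[5,50,95]))
```

```text
35 [[-129.1, -129.1], [-32.4, -31.0], [-129.1, -129.1], [31.9, 32.6]]
45 [[-122.8, -122.8], [-32.6, -31.2], [-122.8, -122.8], [31.4, 32.8]]
55 [[-116.4, -116.4], [-32.8, -31.4], [-116.4, -116.4], [31.6, 32.3]]
65 [[-109.9, -109.9], [-32.3, -31.6], [-109.9, -109.9], [31.8, 32.5]]
75 [[-103.3, -103.3], [-32.5, -31.1], [-103.3, -103.3], [32.0, 32.8]]
85 [[-96.7, -96.7], [-32.0, -31.3], [-96.7, -96.7], [31.6, 32.3]]
95 [[-89.9, -89.9], [-32.2, -31.5], [-89.9, -89.9], [31.8, 32.5]]
105 [[-83.1, -83.1], [-32.4, -31.0], [-83.1, -83.1], [32.0, 32.7]]
115 [[-76.2, -76.2], [-31.9, -31.2], [-76.2, -76.2], [31.5, 32.2]]
125 [[-69.1, -69.1], [-32.1, -31.4], [-69.2, -69.2], [31.0, 41.9]]
135 [[-62.0, -62.0], [-32.3, -31.6], [-62.1, -62.1], [31.2, 41.4]]
tcp local -9.253600183935818 0.3955694720003965 [-1.79973834e+02 -2.38945156e-02  1.69991552e+02]
mould rim [[-59.6 -27.6]
 [-21.3  27.2]] [0.17971005 0.19385513 0.19779618]
```

```bash
python3 -m jog '[[[0,0,10,0,0,0,45],[0,-0.4,30,0,0,0,45],[0,-0.4,50,0,0,0,45],[0,-0.4,68,0,0,0,45],[0,-0.4,80,0,0,0,45],[0,-0.4,86,0,0,0,45],[0,-0.4,89,0,0,0,45],[0,-0.4,91,0,0,0,45],[0,-0.4,92,0,0,0,45],[0,-0.4,92,0,0,0,45],[0,-0.4,92,0,0,0,45]]]' 30
python3 -c "
from h import *
s=arm.get_state();print(s['eef_pos'],s['force'],s['ee_rot'])"
```

```text
t: 8.45
eef_pos: [0.5318, 0.236, 0.0688]
ee_rot: [3.141, 0.0, 2.967]
force: [-1.4, 0.3, -4.7]
width: 0.0556
gripper_force: 30.0
[0.53177359 0.23599191 0.06878007] [-1.43126405  0.25317584 -4.74879658] [3.14131914e+00 2.44263893e-04 2.96744774e+00]
```

```bash
python3 -m jog '[[[0,0,0.5,0,0,0,45],[0,0,1,0,0,0,45],[0,0,1.3,0,0,0,45],[0,0,1.3,0,0,0,45]]]' 30; python3 -m jog '[[[-2,0,0.3,0,0,0,45],[-6,0,0.3,0,0,0,45],[-11,0,0.3,0,0,0,45],[-16,0,0.3,0,0,0,45],[-21,0,0.3,0,0,0,45],[-26,0,0.3,0,0,0,45],[-30,0,0.3,0,0,0,45],[-33,0,0.3,0,0,0,45],[-35,0,0.3,0,0,0,45],[-36,0,0.3,0,0,0,45],[-37,0,0.3,0,0,0,45],[-37,0,0.3,0,0,0,45]]]' 25
```

```text
t: 8.95
eef_pos: [0.5317, 0.2359, 0.0679]
ee_rot: [3.141, 0.0, 2.968]
force: [-4.4, -0.1, 6.0]
width: 0.0558
gripper_force: 30.0
t: 10.45
eef_pos: [0.5678, 0.2299, 0.068]
ee_rot: [3.141, 0.0, 2.968]
force: [-8.0, 0.8, 8.7]
width: 0.0561
gripper_force: 25.0
```

```bash
python3 -m jog '[[[-0.7,0,-0.3,0,0,0,45],[-1.4,0,-0.3,0,0,0,45],[-2,0,-0.3,0,0,0,45],[-2,0,-0.3,0,0,0,45]]]' 25; python3 -m jog '[[[-0.7,0,0,0,0,0,45],[-1.4,0,0,0,0,0,45],[-2,0,0,0,0,0,45],[-2,0,0,0,0,0,45]]]' 25
```

```text
t: 10.95
eef_pos: [0.5698, 0.2295, 0.068]
ee_rot: [3.141, -0.0, 2.968]
force: [-6.2, 0.7, 6.9]
width: 0.0561
gripper_force: 25.0
t: 11.45
eef_pos: [0.5718, 0.2292, 0.068]
ee_rot: [3.141, -0.0, 2.968]
force: [-7.2, 1.4, 6.1]
width: 0.0562
gripper_force: 25.0
```

```bash
python3 -m jog '[[[-0.5,0,0,0,0,0,45],[-1,0,0,0,0,0,45],[-1.5,0,0,0,0,0,45],[-1.5,0,0,0,0,0,45]]]' 25; python3 -m jog '[[[-0.5,0,0,0,0,0,45],[-1,0,0,0,0,0,45],[-1.5,0,0,0,0,0,45],[-1.5,0,0,0,0,0,45]]]' 25
```

```text
t: 11.95
eef_pos: [0.5732, 0.2289, 0.068]
ee_rot: [3.141, -0.0, 2.968]
force: [-6.3, 2.0, 6.6]
width: 0.056
gripper_force: 25.0
t: 12.45
eef_pos: [0.5734, 0.2288, 0.068]
ee_rot: [3.142, -0.002, 2.968]
force: [-13.7, 2.9, 10.0]
width: 0.0558
gripper_force: 25.0
```

Contact with the stop: the force rose and motion ceased. One more small push, then open.

```bash
python3 -m jog '[[[-0.5,0,0,0,0,0,45],[-0.7,0,0,0,0,0,45],[-0.7,0,0,0,0,0,45],[-0.7,0,0,0,0,0,62],[-0.7,0,0,0,0,0,75],[-0.7,0,0,0,0,0,87],[-0.7,0,0,0,0,0,87],[-0.7,0,0,0,0,0,87]]]' 25
python3 -m jog '[[[0,0,-5,0,0,0,87],[0,0,-20,0,0,0,87],[0,0,-45,0,0,0,87],[0,0,-75,0,0,0,87],[0,0,-110,0,0,0,87],[0,0,-145,0,0,0,87],[30,0,-165,0,0,0,87],[70,0,-170,0,0,0,87],[100,0,-170,0,0,0,87],[110,0,-170,0,0,0,87],[110,0,-170,0,0,0,87]]]'
python3 - <<'E'
from h import *
p=camera_params("wrist");im,d=grab_frame("wrist");cv2.imwrite("pics/w3.png",im)
t,dt=grab_frame("top");cv2.imwrite("pics/top3.png",t)
P=cloud(d,p)
c=np.array([.5405,.2335]);a=np.radians(-10);x=np.array([np.cos(a),np.sin(a)]);y=np.array([-x[1],x[0]])
L=np.stack([(P[...,:2]-c)@x,(P[...,:2]-c)@y],-1)*1000
m=(d>0)&(P[...,2]>.094)&(P[...,2]<.115)&(abs(L[...,1])<50)&(abs(L[...,0])<100)
print(m.sum(),np.percentile(L[m],[.5,99.5],axis=0).round(1),np.median(P[m][:,2]),rect(L[m]/1000))
to(.5258,-.3397,.24,-np.pi+.25)
E
```

```text
t: 13.45
eef_pos: [0.5758, 0.228, 0.0672]
ee_rot: [-3.141, -0.0, 2.967]
force: [-1.0, 0.8, 0.1]
width: 0.0869
gripper_force: 0.0
t: 14.82
eef_pos: [0.4674, 0.2475, 0.2383]
ee_rot: [3.14, 0.001, 2.969]
force: [-0.4, -0.4, 0.2]
width: 0.0867
gripper_force: 0.0
2315 [[-17.5 -27.4]
 [ 52.1  27.6]] 0.10114467070883557 ([17.4, 0.2], [70.1, 55.9], 0.1)
tool shift mm [-158.6 -568.1   -2.5] rotvec [ 2.000e-04  5.000e-04 -4.241e-01]
```

View pics/w3.png

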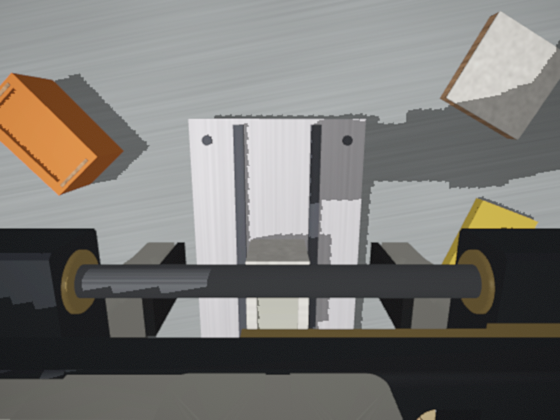

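The mould sits square in the channel (yaw 0.1°, back end at x = -17.5 mm). Moving to above the paddle with fingers closing, then I'll check the stop gap with the top camera.

```bash
python3 -m jog '[[[-5,-18,-1,0,0,-0.01,87],[-15,-54,-2,0,0,-0.04,60],[-26,-93,-2,0,0,-0.07,30],[-37,-132,-2,0,0,-0.1,0],[-48,-172,-2,0,0,-0.13,0],[-59,-211,-2,0,0,-0.16,0],[-70,-250,-2,0,0,-0.19,0],[-81,-290,-2,0,0,-0.22,0],[-92,-330,-2,0,0,-0.25,0],[-103,-369,-2,0,0,-0.28,0],[-114,-408,-2,0,0,-0.31,0],[-125,-448,-2,0,0,-0.335,0],[-136,-487,-2,0,0,-0.36,0],[-146,-523,-2,0,0,-0.39,0],[-154,-552,-2,0,0,-0.41,0],[-158.6,-568,-2,0,0,-0.424,0],[-158.6,-568,-2,0,0,-0.424,0],[-158.6,-568,-2,0,0,-0.424,0]]]' 20
python3 - <<'E'
from h import *
p=camera_params("wrist");im,d=grab_frame("wrist");cv2.imwrite("pics/w4.png",im)
P=cloud(d,p);b=im.astype(int)
r=(b[...,2]>b[...,1]+70)&(d>0)&(P[...,2]>.09)&(P[...,2]<.115);X=P[r];print("pad",r.sum(),rect(X[:,:2]),np.median(X[:,2]) if len(X) else 0)
p=camera_params("top");t,d=grab_frame("top");P=cloud(d,p)
c=np.array([.5405,.2335]);a=np.radians(-10);x=np.array([np.cos(a),np.sin(a)]);y=np.array([-x[1],x[0]])
L=np.stack([(P[...,:2]-c)@x,(P[...,:2]-c)@y],-1)*1000
m=(d>0)&(P[...,2]>.09)&(P[...,2]<.12)&(abs(L[...,1])<50)&(abs(L[...,0]-30)<60)&~((t[...,1].astype(int)>t[...,2].astype(int)+25));q=L[m]/1000;print("mould",m.sum(),rect(q))
g=(t[...,1].astype(int)>t[...,2].astype(int)+25)&(P[...,2]>.065)&(P[...,2]<.083)&(abs(L[...,1])<40)&(abs(L[...,0]-95)<40);print("green",rect(L[g]/1000))
a=cv2.resize(t[150:220,180:240],(480,560),interpolation=cv2.INTER_CUBIC)
cv2.imwrite("pics/seat.png",np.hstack([a,np.zeros((560,10,3),np.uint8),cv2.resize(t[160:240,340:365+5],(210,560),interpolation=cv2.INTER_CUBIC)])[:, :790])
to(.5258,-.3397,.11,-np.pi+.25)
E
```

```text
t: 17.18
eef_pos: [0.525, -0.3399, 0.2387]
ee_rot: [3.141, -0.001, -2.893]
force: [0.3, 0.7, 0.1]
width: 0.0004
gripper_force: 0.0
pad 3616 ([525.7, -343.0], [78.7, 35.3], 14.9) 0.10360937627264907
mould 541 ([32.1, 0.4], [100.5, 57.0], 0.0)
green ([98.9, 0.1], [61.2, 25.6], 85.9)
tool shift mm [ -0.6  -0.5 129.2] rotvec [ 0.0001 -0.0001 -0.0001]
```

View pics/seat.png

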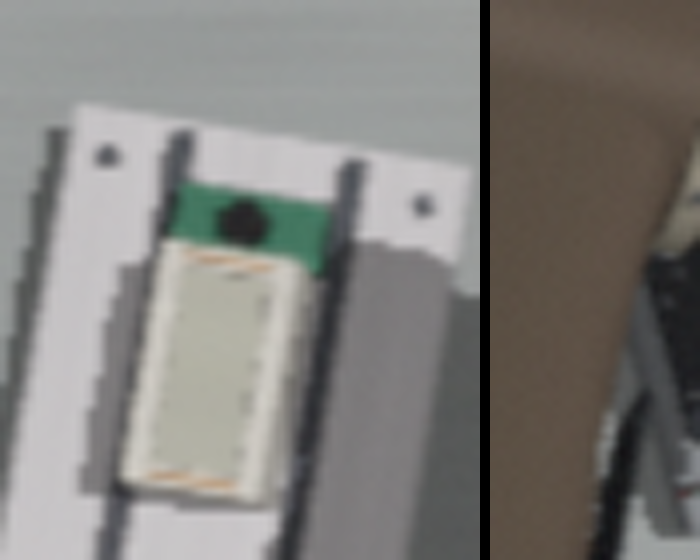

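View pics/w4.png

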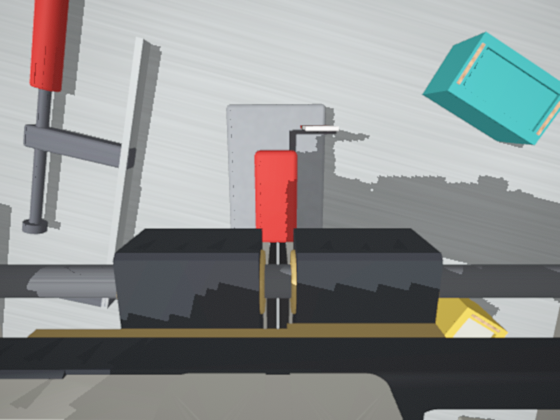

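The mould butts squarely against the green block in the left panel. In the wrist view the red pad spans columns 256–297 and rows 150–241, in line with the closed fingers at about column 278. Lowering onto it.

```bash
python3 -m jog '[[[0,-1,12,0,0,0,0],[0,-2,40,0,0,0,0],[0,-2,75,0,0,0,0],[0,-2,100,0,0,0,0],[0,-2,118,0,0,0,0],[0,-2,126,0,0,0,0],[0,-2,131,0,0,0,0],[0,-2,135,0,0,0,0],[0,-2,139,0,0,0,0],[0,-2,142,0,0,0,0],[0,-2,145,0,0,0,0],[0,-2,147,0,0,0,0],[0,-2,148,0,0,0,0],[0,-2,148,0,0,0,0]]]' 20
python3 - <<'E'
from h import *
im,d=grab_frame("wrist");cv2.imwrite("pics/w5.png",im);p=camera_params("wrist");P=cloud(d,p)
b=im.astype(int);r=(b[...,2]>b[...,1]+70)&(d>0)&(P[...,2]>.05)&(P[...,2]<.115);X=P[r]
u=np.array([np.cos(.253),np.sin(.253)]);s=(X[:,:2]-[.5258,-.3415])@u
k=np.polyfit(s,X[:,2],1);print(r.sum(),s.min(),s.max(),"slope->angle",np.arctan(k[0]),"z mid",k[1],arm.get_state()["eef_pos"])
E
```

```text
t: 19.02
eef_pos: [0.5258, -0.3418, 0.0914]
ee_rot: [-3.141, 0.0, -2.892]
force: [-0.3, -0.7, 4.3]
width: 0.0005
gripper_force: 2.3
4456 -0.05916845855267011 0.03510636689347783 slope->angle 0.1429387805027128 z mid 0.09051299228629249 [ 0.52582231 -0.34180168  0.09146697]
```

```bash
python3 -m jog '[[[0,0,2,0,0,0,0],[0,0,4,0,0,0,0],[0,0,5.5,0,0,0,0],[0,0,6,0,0,0,0],[0,0,6,0,0,0,0],[0,0,6,0,0,0,0],[0,0,6,0,0,0,0],[0,0,6,0,0,0,0]]]' 20
python3 - <<'E'
from h import *
im,d=grab_frame("wrist");p=camera_params("wrist");P=cloud(d,p)
b=im.astype(int);r=(b[...,2]>b[...,1]+70)&(d>0)&(P[...,2]>.05)&(P[...,2]<.115)&(np.abs(P[...,0]-.52)<.07)
r=cv2.erode(r.astype(np.uint8),np.ones((7,7)))>0;X=P[r]
u=np.array([np.cos(.253),np.sin(.253)]);s=(X[:,:2]-[.5258,-.3415])@u
k=np.polyfit(s,X[:,2],1);print(r.sum(),s.min(),s.max(),"angle",np.arctan(k[0]),"z mid",k[1],arm.get_state()["eef_pos"])
cv2.imwrite("pics/w6.png",im)
im,d=grab_frame("scene");cv2.imwrite("pics/s6.png",cv2.resize(im[90:220,150:320],(680,520),interpolation=cv2.INTER_CUBIC))
E
```

```text
t: 20.08
eef_pos: [0.5261, -0.3417, 0.0856]
ee_rot: [-3.141, 0.001, -2.892]
force: [0.3, -0.6, 5.5]
width: 0.0002
gripper_force: 2.9
2758 -0.03738054973134567 -0.00889422860946319 angle 0.16413281079417852 z mid 0.08377701267603208 [ 0.52611569 -0.34172475  0.08560312]
```

View pics/s6.png

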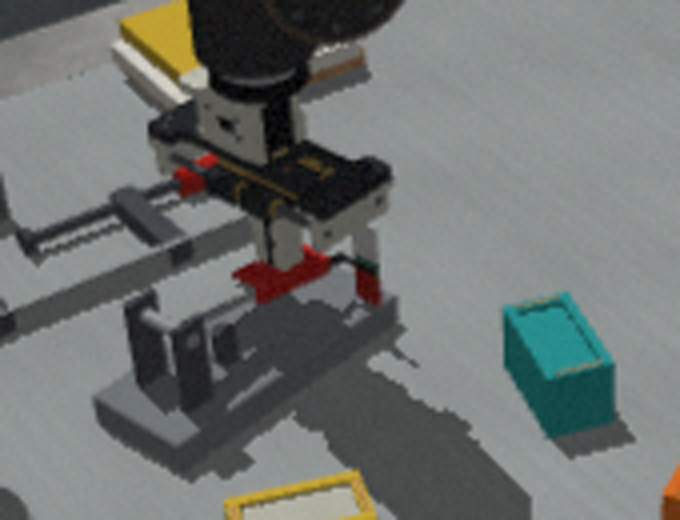

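View pics/w6.png

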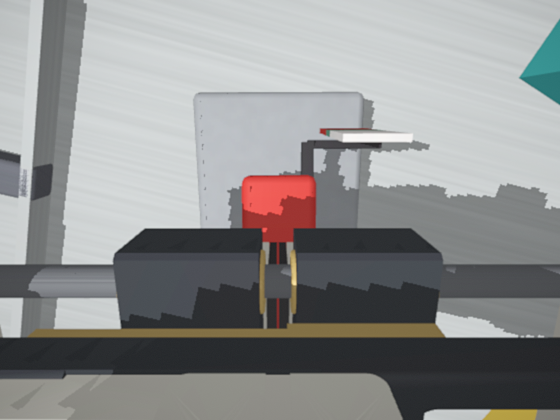

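The scene crop shows the pointer at the green strip (365,265), just above the red area. The measured angle is 0.164 rad, the pad is 20 mm down and the force is 5.5 N, so it is mid-band. Handing in.

```bash
python3 -c "
from station import arm
print(arm.job_done())"
```

```text
the job is handed in; nothing more can be done
None
```

The white mould is seated against the green stop and released, and I handed the job in with the paddle held mid-green: about 20 mm down, 0.164 rad, 5.5 N. It took about 20 s of the 61 s allowed, but no verdict came back.

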